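# Third filter on the photometer

### The job

Take a reading through the photometer's third filter. Push the upright lever on its deck along the slot, towards the keys, until it clicks into the third notch (the home notch at the other end does not count), and do not let it run on past that one. Only when it rests there, press the long bar key all the way down and let it come up again. Only push and press: do not pinch the lever, keep off the small round key, and leave everything else standing where it is.

Things in the scene. Friction and masses are not known exactly. Their poses are not given: they have to be found in the camera images.
- photometer: teal box-shaped bench instrument, fixed, 200 mm (its x) by 270 mm (its y); the front panel leans out to x = -125 mm. Origin: centre of its underside on the bench; z up. The flat top (deck) is 85 mm above the bench. A raised black ring (40 mm across, 18 mm high) at x = +58, y = +35 mm holds a loose vial whose top is about 46 mm above the deck.
- home_mark (a point): point on the deck in the lever's slot at the home notch (photometer x = -35, y = +70 mm). The slot runs from here 75 mm towards the photometer's -y, where the keys are. Six short black lines beside it mark the notches, the home line the longest. Behind the lever the deck is bare from here to its edge at y = +135 mm.
- filter_lever (a joint): lever position in m: 0 at home, growing towards the keys. Notches every 0.015: home 0, first 0.015, second 0.030, third 0.045, then two more. Starts in home, the first, or between them. Leaving a notch takes 4 to 5 N, falling to nothing half-way; just past that it snaps into the next notch by itself and stays there. Let go right at half-way it may balance there, in no notch.
- lever_top (a point): middle of the top of the lever, 36 mm above the deck. The lever is a black upright block, 24 mm wide across the slot (photometer x), 13.5 mm thick along the slot (photometer y) and 36 mm tall.
- bar_key (a joint): how far the long bar key is pressed, in m: 0 up, 0.005 fully down; its spring takes 1.5 N to start and 4.5 N fully down, and lifts it again.
- bar_key_top (a point): middle of the top of the long black bar key, which stands 9 mm above the deck and measures 42 mm (photometer x) by 18 mm (photometer y); at photometer x = -55, y = -85 mm.
- round_key (a joint): how far the small round key is pressed, in m: 0 up, 0.005 down. To be left alone.
- round_key_top (a point): middle of the top of the small round black key, 16 mm across, 9 mm above the deck, 75 mm from the bar key (photometer x = +20, y = -85 mm).
- vial: loose small amber capped vial standing in the ring on the deck; origin: centre of its underside; 24 mm across, about 45 mm tall.
- beaker: loose glass beaker, 68 mm across, 80 mm tall, beside the photometer's lever end (+y); origin: centre of its underside.
- reagent: loose amber bottle, 64 mm across, 105 mm tall, beside the photometer's key end (-y); origin: centre of its underside.
- jar: loose clear jar, 50 mm across, 55 mm tall; origin: centre of its underside.
- tip_box: loose pipette-tip box, 120 x 85 x 65 mm; origin: centre of its underside.
- conical: loose clear capped tube standing on the bench, 29 mm across, 100 mm tall; origin: centre of its underside.
- pipette: loose pipette lying on the bench, about 245 mm long, 26 mm thick, along its x; origin: on the bench under its middle.

How it is judged (in metres and radians):
On the way, in this order (a step that is already met when the one before it is completed fails the run):
1. the lever rests in the third notch (value of joint filter_lever between 0.0415 and 0.0485 m and velocity of joint filter_lever between -0.01 and 0.01 m/s and value of joint bar_key below 0.001 m), for 0.2 s.
2. the bar key is pressed fully down with the lever in the third notch (value of joint filter_lever between 0.0395 and 0.0505 m and value of joint bar_key above 0.004 m), for 0.03 s.
At the end, for the whole second after the job is handed in: The lever rests in the third notch (joint within 3.5 mm of 0.045), having got there before the bar key was pressed at least 4 of its 5 mm; both keys are up again (all of step 1 and value of joint round_key below 0.001 m); the robot touches nothing.
It fails at once if the lever goes past the third notch (beyond the crest half-way to the fourth) (value of joint filter_lever above 0.0535 m).
It fails at once if the bar key is pressed while the lever is not in the third notch (value of joint bar_key above 0.003 m and not (value of joint filter_lever between 0.0395 and 0.0505 m)).
It fails at once if the round key is pressed (value of joint round_key above 0.003 m).
It fails at once if the lever is pinched between the fingers (contact force between each of filter_lever_c1, filter_lever_c2 and the fingers above 1 N or contact force between each of filter_lever_c3, filter_lever_c4 and the fingers above 1 N).
It fails at once if a bystander is shifted by more than 30 mm, lifted or knocked over (distance of any of vial, beaker, reagent, jar, tip_box, conical, pipette from where it was at the start of the episode above 0.03 m or angle between any of vial, beaker, reagent, jar, tip_box, conical, pipette's own z axis and vertical above 0.5 rad).
It also fails if it takes over 61 s, if anything falls off the work surface, if the arm or the gripper's body presses on something with over 40 N, if the wrist force passes 120 N, or if a joint passes its speed limit or range.

### The arm

A 6-joint arm with a two-finger parallel gripper is mounted at the origin on the work surface. World frame = base frame: x ahead of the robot, y to its left, z up, the work surface at z = 0. Lengths are in mm, angles in rad, forces in N, time in s.
With the tool pointing down it reaches from about 350 to 725 mm from the base axis. Payload 4.3 kg.
Tool frame: the origin (TCP) lies at the very end of the fingers, on their centre line; the grasp point (between the pads) lies env.tcp_to_grasp behind it (env.tcp_to_grasp is the distance from the TCP to the grasp point, in mm); x points along the fingers, y is the direction in which the jaws open and shut, and the axes are right-handed (so a half turn about x gives the same grasp; the last joint's range is limited). The gripper opens to 85 mm and grips with 20 to 120 N. Pads are 22 mm wide; open, the fingers measure 114 mm over their backs; the gripper's body (76 mm by 85 mm) begins 54 mm behind the grasp point. The pads swing forward as they close: fully open they stand 13 mm farther back than shut.
Start: joints at [1.101, 0.377, 0.081, 1.274, 0, 1.46], TCP at [202.459, 538.217, 231.329] pointing down, gripper open.
Joint ranges: [-2.72, 2.72], [-0.84, 1.66], [-1.02, 1.22], [-1.77, 2.12], [-1.37, 1.28], [-3.14, 3.14]. Speed limits (rad/s): [2.57, 2.57, 3.14, 3.14, 3.14, 3.14].

### API

Orientations are given as [roll, pitch, yaw] about the fixed x, y, z axes, in that order (R = Rz(yaw) Ry(pitch) Rx(roll)).
In Python, from station import env gives the robot as it stands. The module is installed in compiled form; this text tells all that it offers.
- The arm moves only by the shell command python3 -m creep 'ROWS' [FORCE]. ROWS is a JSON object of lists of equal length, an entry for each row: "travel": the shift along the world's x, y, z in mm, a list of three; "delta_rot": the turn, a rotation vector about the world's x, y, z in rad, a list of three; "hand": the finger opening in mm, from 0 to 85.4. In form: {"travel": [[x, y, z], ...], "delta_rot": [[wx, wy, wz], ...], "hand": [hand, ...]}. A call has 1 to 5 rows; each row is the pose to reach, as a shift and turn from the pose measured when the call began; what a row does not reach only later rows make up. A row lasts 1/12 s, in which the tool goes at most 41.7 mm and 7.16 degrees, less where a joint would pass 70% of its speed; a pose out of reach is approached as far as the arm can. A call with a gripper value outside its range is refused whole. The fingers move at their own pace and stop on an object; FORCE is the grip in N (left out, the last holds). Time passes only in rows, so rows that repeat a pose let the fingers close. It gives the time, the measured TCP pose, the force and the opening at its end, in the units of the state.
- env.get_obs(): the state, without advancing time (a new reading comes with each control period).
- env.snapshot(name): name is "scene" or "top" or "wrist"; returns a dict with "image" (384x512x3 uint8, red, green, blue), "fx", "fy", "cx", "cy" (pixels), "extrinsics" (4x4, takes a point from world to camera coordinates). Camera axes: x right, y up, looking along -z (the intrinsics and any distortion apply to the point x, -y, -z); pixel columns grow to the right and rows downward; lengths in mm; the calibration is good to about 2 mm. The wrist camera is an equidistant fisheye: a pixel r from the principal point sees the ray r / f radians off the axis. A picture is of the moment at which its call begins. There is no depth.
- env.hand_in(): hands the job in, once; it reports no verdict.
The state is a dict: "t": time; "joint_pos": joint angles; "joint_velocities": joint speeds; "effort": joint torques, N m; "tool_pos": TCP position; "tcp_rot": TCP orientation; "ft_force": force on the tool from outside, world axes, zero at the start; "wrist_torque": the same for the moment, N m; "finger_gap": finger opening in mm.
Only numpy, scipy, OpenCV 4.12 (cv2) and the standard library are available. Lean on these libraries where they do the work, as an engineer would, in place of code of your own. Each camera call takes 0.05 s, during which the arm holds its last target.

## Working session

There is one attempt and no reset: what is moved stays moved. The work goes in short steps, Python scripts to look and compute and a shell command to move; the robot and the scene stay as the last step left them, time stands still between calls to the robot, and variables do not carry over. Pictures are saved under pics/ and viewed, and the job is handed in when it is done.

```bash
mkdir -p pics; ls
python3 - <<'E'
from station import env
import cv2,json
o=env.get_obs();print(o, env.tcp_to_grasp)
for n in("scene","top","wrist"):
    s=env.snapshot(n);cv2.imwrite(f"pics/{n}0.png",s["image"][:,:,::-1])
    print(n,s["fx"],s["fy"],s["cx"],s["cy"],s["extrinsics"])
E
```

```text
pics
{'t': 0.0, 'joint_pos': array([1.10068673e+00, 3.78041059e-01, 7.96520084e-02, 1.27437517e+00,
       2.63914126e-05, 1.46050359e+00]), 'joint_velocities': array([ 0.00033448, -0.00113636,  0.00021769, -0.00149746, -0.00034014,
       -0.00106915]), 'effort': array([-4.30127068e-05, -4.63603735e+01,  2.69876790e+01,  2.08428805e-02,
       -2.59484268e-04, -6.60055221e-06]), 'tool_pos': array([202.15412827, 537.61806092, 230.38352467]), 'tcp_rot': array([-1.69449924,  1.56882826, -2.05431612]), 'ft_force': array([ 0.07233271,  0.60704676, -0.62594708]), 'wrist_torque': array([ 0.04279693,  0.01206731, -0.02176408]), 'finger_gap': 85.5118096814478} 18.700000000000003
scene 470.2257995332031 470.2257995332031 263.02121110274317 193.22228332009996 [[ 4.70895341e-01  8.82123859e-01  1.07273382e-02 -2.90881993e+02]
 [-6.67010744e-01  3.48052689e-01  6.58753363e-01  2.79839902e+02]
 [ 5.77368380e-01 -3.17359139e-01  7.52282481e-01 -1.73055140e+03]
 [ 0.00000000e+00  0.00000000e+00  0.00000000e+00  1.00000000e+00]]
top 453.8139699841349 453.8139699841349 251.40353272326146 195.15055187121243 [[ 2.60083826e-02 -9.99565834e-01  1.38458193e-02  4.15557226e+01]
 [ 9.95871690e-01  2.71122263e-02  8.66285444e-02 -5.28689923e+02]
 [-8.69663242e-02  1.15355912e-02  9.96144462e-01 -1.74604015e+03]
 [ 0.00000000e+00  0.00000000e+00  0.00000000e+00  1.00000000e+00]]
wrist 297.3186396354542 297.3186396354542 258.4845024140863 194.0159022827993 [[ 3.51752675e-01  9.36092377e-01 -1.05739316e-03 -5.74442079e+02]
 [-8.94832620e-01  3.35916523e-01 -2.93997742e-01  3.74943256e+01]
 [-2.74853849e-01  1.04360682e-01  9.55805529e-01 -3.79520401e+02]
 [ 0.00000000e+00  0.00000000e+00  0.00000000e+00  1.00000000e+00]]
```

View pics/scene0.png

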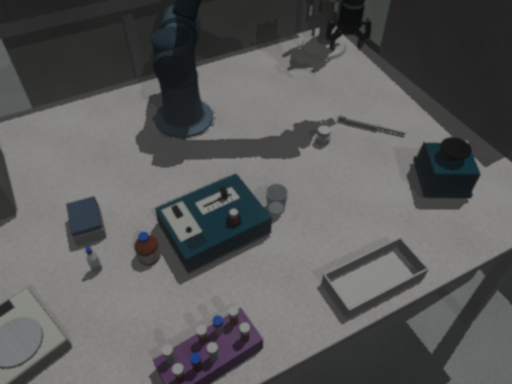

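View pics/top0.png

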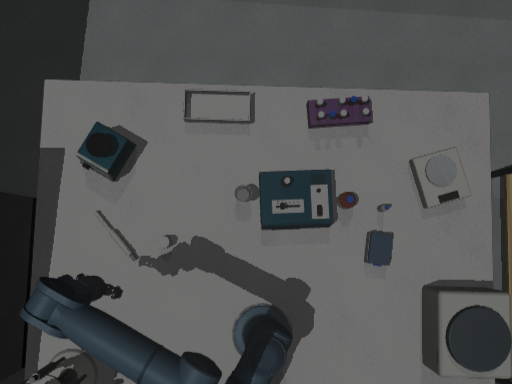

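View pics/wrist0.png

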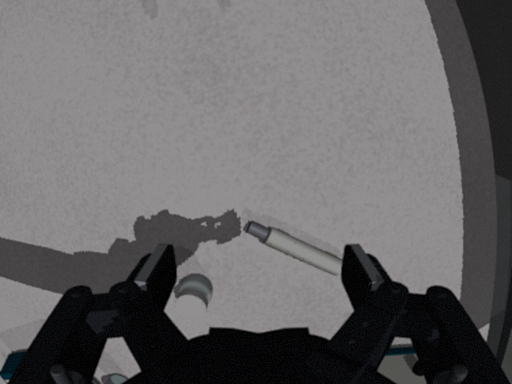

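```bash
cat > h.py <<'E'
import numpy as np,cv2
from station import env
def ray(s,u,v,fish=False):
    x=(u-s["cx"])/s["fx"];y=(v-s["cy"])/s["fy"]
    if fish:
        r=np.hypot(x,y);d=np.array([x/r*np.sin(r),-y/r*np.sin(r),-np.cos(r)]) if r>0 else np.array([0,0,-1.])
    else: d=np.array([x,-y,-1.])
    E=np.array(s["extrinsics"]);R=E[:3,:3];t=E[:3,3]
    return -R.T@t,R.T@d
def onz(s,u,v,z,fish=False):
    c,d=ray(s,u,v,fish);return (c+d*(z-c[2])/d[2])[:2]
def proj(s,p,fish=False):
    E=np.array(s["extrinsics"]);q=E[:3,:3]@np.array(p,float)+E[:3,3];x,y,z=q[0],-q[1],-q[2]
    if fish:
        r=np.hypot(x,y);th=np.arctan2(r,z);return s["cx"]+s["fx"]*th*x/r,s["cy"]+s["fy"]*th*y/r
    return s["cx"]+s["fx"]*x/z,s["cy"]+s["fy"]*y/z
E
python3 - <<'E'
from h import *
def gam(i):return (255*(i/255.)**0.6).astype(np.uint8)
s=env.snapshot("top");im=gam(s["image"])[155:240,220:370,::-1]
cv2.imwrite("pics/topz.png",cv2.resize(im,None,fx=5,fy=5,interpolation=cv2.INTER_CUBIC))
s=env.snapshot("scene");im=gam(s["image"])[165:275,130:295,::-1]
cv2.imwrite("pics/scz.png",cv2.resize(im,None,fx=4.8,fy=4.8,interpolation=cv2.INTER_CUBIC))
E
```

```text
(no output)
```

View pics/topz.png

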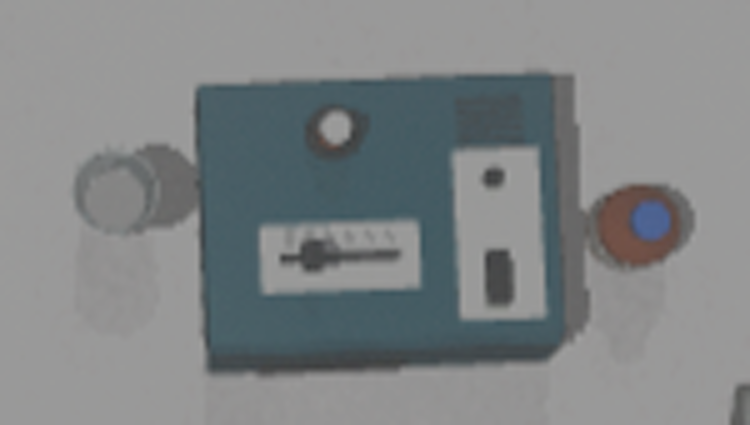

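View pics/scz.png

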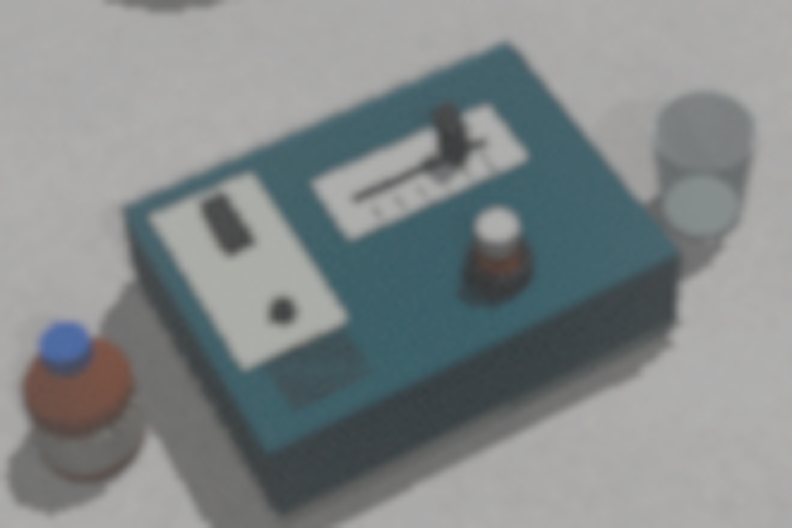

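Run:
```python
from h import *
s=env.snapshot("top");c=env.snapshot("scene")
def T(u,v,z):return onz(s,220+u/5-.4,155+v/5-.4,z)
def S(u,v,z):return onz(c,130+u/4.8-.4,165+v/4.8-.4,z)
for n,t,q,z in [("bar",(499,278),(227,224),94),("round",(493,177),(283,311),94),("vialtop",(336,127),(497,222),131),("BL",(198,87),(678,255),85),("BR",(555,75),(268,450),85),("levertop",(312,255),(449,118),121),("slot+y",(280,260),(487,142),85),("slot-y",(401,254),(354,200),85)]:
    print(n,T(*t,z).round(1),S(*q,z).round(1))
print("TFR",S(127,206,85),"FL",S(510,42,85), "beaker",T(117,193,60))
```

```text
bar [ 471.7 -199. ] [ 482.5 -202.4]
round [ 547.4 -193.5] [ 556.5 -197.5]
vialtop [577.3 -71.6] [581.8 -74.1]
BL [610.5  29.2] [618.6  23.4]
BR [ 627.2 -241. ] [ 633.4 -238.6]
levertop [483.3 -56.7] [489.6 -61.7]
slot+y [481.3 -35.6] [488.1 -37.6]
slot-y [ 488.3 -126.5] [ 492.8 -127.4]
TFR [ 434.92319818 -248.15520561] FL [418.98845327  11.49048361] beaker [530.73132408  88.28975326]
```

Run:
```python
from h import *
from scipy.spatial.transform import Rotation as Ro
o=env.get_obs();R=Ro.from_euler('xyz',o['tcp_rot']).as_matrix();print(R.round(3))
E=np.array(env.snapshot("wrist")["extrinsics"]);c=-E[:3,:3].T@E[:3,3];print(c-o['tool_pos'],R.T@(c-o['tool_pos']), (R.T@-E[2,:3]))
```

```text
[[-0.     0.352  0.936]
 [-0.     0.936 -0.352]
 [-1.    -0.    -0.   ]]
[-70.99924189  26.89935346 142.69868274] [-1.42697906e+02  1.19812476e-01 -7.59254553e+01] [9.55756279e-01 8.38238092e-04 2.94158515e-01]
```

```bash
python3 -m creep '{"travel":[[19,-35,0],[38,-70,0],[57,-105,0],[76,-140,0],[95,-175,0]],"delta_rot":[[0,0,0.08],[0,0,0.16],[0,0,0.24],[0,0,0.33],[0,0,0.425]],"hand":[0,0,0,0,0]}' 60
python3 -m creep '{"travel":[[19,-35,0],[38,-70,0],[57,-105,0],[76,-140,0],[95,-175,0]],"delta_rot":[[0,0,0],[0,0,0],[0,0,0],[0,0,0],[0,0,0]],"hand":[0,0,0,0,0]}'
python3 -m creep '{"travel":[[19,-35,0],[38,-70,0],[57,-105,0],[76,-140,0],[76,-140,0]],"delta_rot":[[0,0,0],[0,0,0],[0,0,0],[0,0,0],[0,0,0]],"hand":[0,0,0,0,0]}'
python3 - <<'E'
from h import *
o=env.get_obs();print(o)
s=env.snapshot("wrist");cv2.imwrite("pics/w1.png",cv2.resize((255*(s["image"]/255.)**.6).astype(np.uint8)[:,:,::-1],(800,600)))
E
```

```text
t: 0.82
tool_pos: [297.8, 361.6, 231.2]
tcp_rot: [-0.136, 1.57, -0.065]
ft_force: [0.4, -0.1, 0.3]
finger_gap: 25.6
t: 1.23
tool_pos: [393.4, 184.8, 231.6]
tcp_rot: [0.149, 1.569, 0.22]
ft_force: [0.9, 0.6, -0.4]
finger_gap: 0.0
t: 1.65
tool_pos: [472.8, 39.1, 231.7]
tcp_rot: [-0.627, 1.566, -0.564]
ft_force: [0.1, -0.2, -0.1]
finger_gap: -0.1
{'t': 1.65, 'joint_pos': array([-0.04968918,  0.16995332, -0.19756827,  1.1988351 , -0.002508  ,
       -0.11263704]), 'joint_velocities': array([ 0.08967358, -0.03161456, -0.04251584,  0.0347964 ,  0.07516376,
        0.08233106]), 'effort': array([ -1.87872738, -35.47574759,  26.59549534,   0.2004802 ,
        -0.3126159 ,  -0.47467941]), 'tool_pos': array([472.83316956,  39.08397761, 231.6655985 ]), 'tcp_rot': array([-0.62685279,  1.56569727, -0.5639105 ]), 'ft_force': array([ 0.08600819, -0.23122373, -0.07995005]), 'wrist_torque': array([0.0048332 , 0.00644826, 0.05201576]), 'finger_gap': -0.09307915173129017}
```

View pics/w1.png

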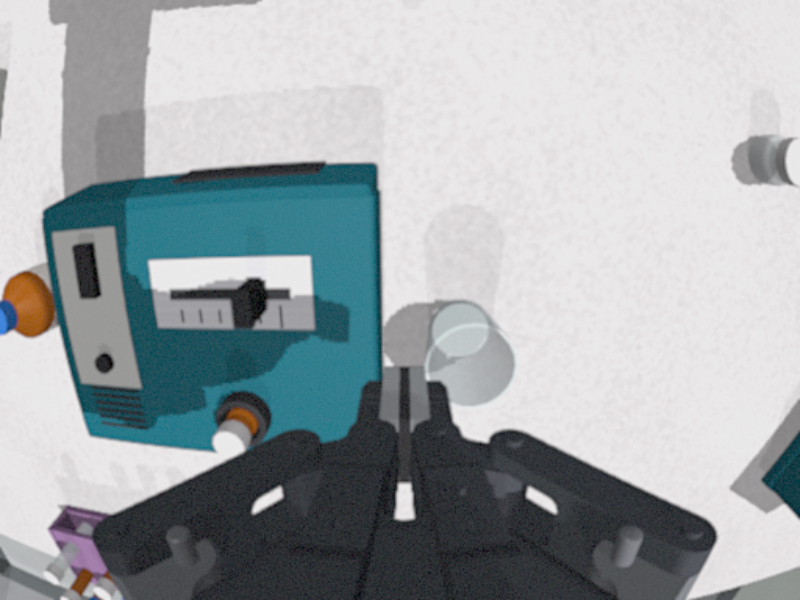

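Run:
```python
from h import *
s=env.snapshot("wrist");g=(255*(s["image"]/255.)**.6).astype(np.uint8)[:,:,::-1]
cv2.imwrite("pics/w2.png",cv2.resize(g[140:290,25:225],None,fx=4,fy=4,interpolation=cv2.INTER_CUBIC))
```

```text
(no output)
```

View pics/w2.png

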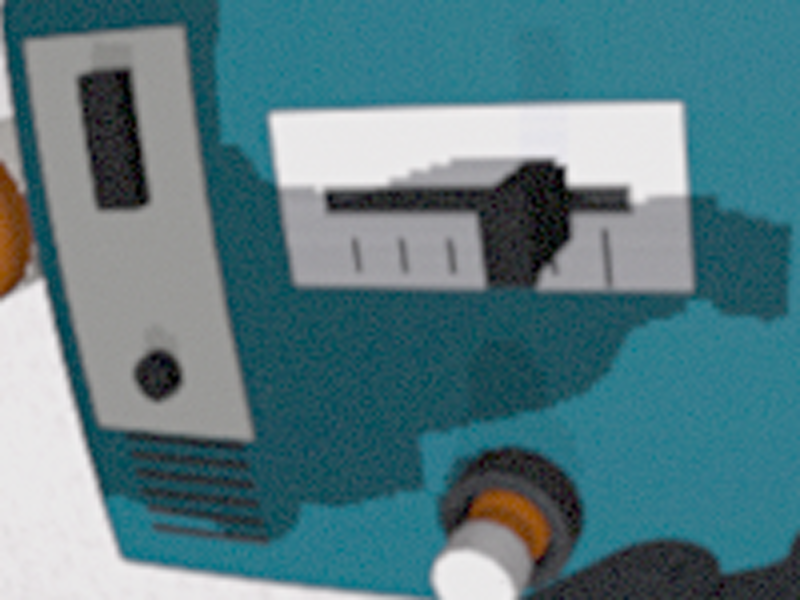

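Run:
```python
from h import *
s=env.snapshot("wrist");g=np.clip(255*(s["image"]/90.)**.5,0,255).astype(np.uint8)[:,:,::-1]
cv2.imwrite("pics/w3.png",cv2.resize(g[170:220,120:190],None,fx=11,fy=11,interpolation=cv2.INTER_CUBIC))
P=lambda u,v,z:onz(s,25+u/4-.4,140+v/4-.4,z,True).round(1)
for n,u,v,z in [("home",606,257,85),("n1",554,270,85),("n3",452,257,85),("n4",404,256,85),("n5",356,256,85),("bar",115,138,94),("round",158,375,94),("slot+y",630,198,85),("slot-y",326,200,85),("vialring",512,505,103),("BR",122,557,85),
 ("keyplTL",23,40,85),("keyplBL",101,428,85),("keyplTR",184,26,85),("keyplBR",252,440,85)]:print(n,P(u,v,z))
```

```text
home [499.9 -40.7]
n1 [504.7 -55.5]
n3 [503.3 -85.3]
n4 [ 504.1 -100.2]
n5 [ 505.3 -115.6]
bar [ 472.4 -192.3]
round [ 546.6 -188.5]
slot+y [483.2 -33.9]
slot-y [ 489.5 -124. ]
vialring [568.5 -66.3]
BR [ 627.3 -232.1]
keyplTL [ 445.4 -236.1]
keyplBL [ 575.  -226.6]
keyplTR [ 441.2 -169.4]
keyplBR [ 569.8 -161.9]
```

View pics/w3.png

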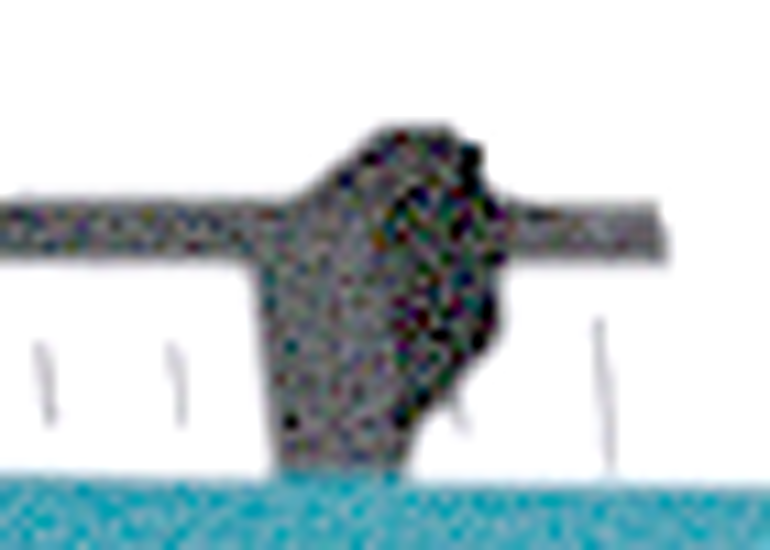

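Run:
```python
from h import *
s=env.snapshot("wrist");P=lambda u,v,z:onz(s,120+u/11-.45,170+v/11-.45,z,True).round(1)
for a in[(278,400,121),(398,400,121),(285,465,121),(405,465,121),(500,260,85),(500,330,85),(600,395,85),(660,230,85)]:print(a,P(*a))
o=env.get_obs();print(o['t'],o['tool_pos'],o['tcp_rot'],o['joint_velocities'].round(3))
from scipy.spatial.transform import Rotation as Ro
print(Ro.from_euler('xyz',o['tcp_rot']).as_matrix().round(3))
```

```text
(278, 400, 121) [490.7 -61.2]
(398, 400, 121) [489.8 -49.9]
(285, 465, 121) [496.7 -60.9]
(405, 465, 121) [495.7 -49.6]
(500, 260, 85) [488.4 -51.6]
(500, 330, 85) [495.5 -51.8]
(600, 395, 85) [501.3 -41.8]
(660, 230, 85) [484.3 -35.5]
1.85 [468.79237623  45.43522843 231.50614479] [0.89726404 1.56978422 0.96850827] [ 0.025 -0.009 -0.006 -0.    -0.001 -0.003]
[[ 0.001 -0.071  0.997]
 [ 0.001  0.997  0.071]
 [-1.     0.001  0.001]]
```

```bash
python3 -m creep '{"travel":[[7,-32,0],[14,-65,0],[14,-65,-35],[14,-65,-70],[14,-65,-85]],"delta_rot":[[0,0,0],[0,0,0],[0,0,0],[0,0,0],[0,0,0]],"hand":[0,0,0,0,0]}'
python3 -m creep '{"travel":[[0,0,-1],[0,0,-1]],"delta_rot":[[0,0,0],[0,0,0]],"hand":[0,0]}'
python3 - <<'E'
from h import *
o=env.get_obs();print(o['tool_pos'],o['ft_force'])
s=env.snapshot("wrist");cv2.imwrite("pics/w4.png",cv2.resize((255*(s["image"]/255.)**.6).astype(np.uint8)[:,:,::-1],(800,600)))
E
```

```text
t: 2.27
tool_pos: [480.2, -18.0, 143.1]
tcp_rot: [2.601, 1.566, 2.674]
ft_force: [-1.1, -0.5, 0.8]
finger_gap: -0.3
t: 2.43
tool_pos: [478.0, -16.1, 141.0]
tcp_rot: [2.713, 1.562, 2.788]
ft_force: [0.0, -1.2, 0.3]
finger_gap: 0.0
[478.00493136 -16.09636016 141.04831871] [ 7.22456151e-04 -1.15155111e+00  2.76073406e-01]
```

View pics/w4.png

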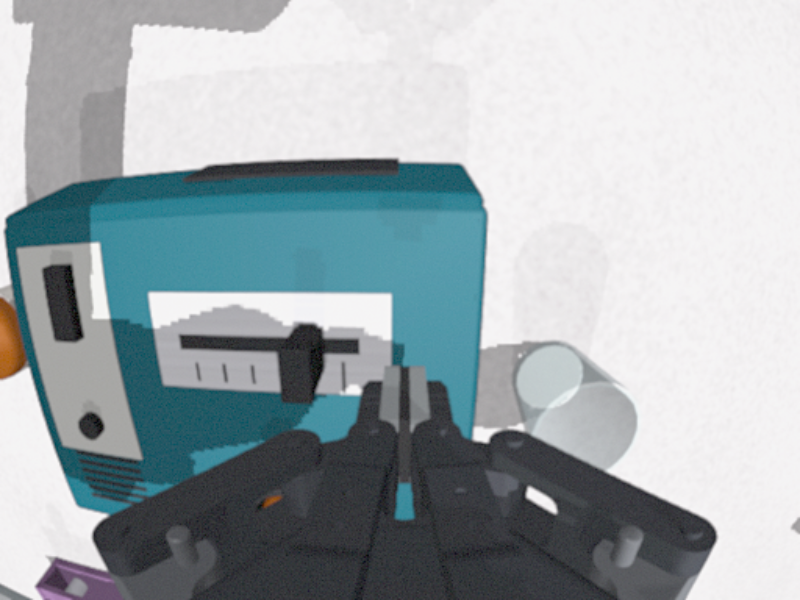

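```bash
python3 -m creep '{"travel":[[4,-2,-22],[6,-4,-44],[6,-4,-44],[6,-4,-44]],"delta_rot":[[0,0,0],[0,0,0],[0,0,0],[0,0,0]],"hand":[0,0,0,0]}'
python3 - <<'E'
from h import *
o=env.get_obs();print(o['tool_pos'],o['ft_force'])
s=env.snapshot("wrist");cv2.imwrite("pics/w5.png",cv2.resize((255*(s["image"]/255.)**.6).astype(np.uint8)[:,:,::-1],(800,600)))
E
```

```text
t: 2.82
tool_pos: [485.5, -20.0, 99.3]
tcp_rot: [2.623, 1.565, 2.699]
ft_force: [-0.6, 0.5, -0.3]
finger_gap: -0.0
[485.53003549 -20.03264196  99.31409384] [-0.56845077  0.51362497 -0.3130573 ]
```

View pics/w5.png

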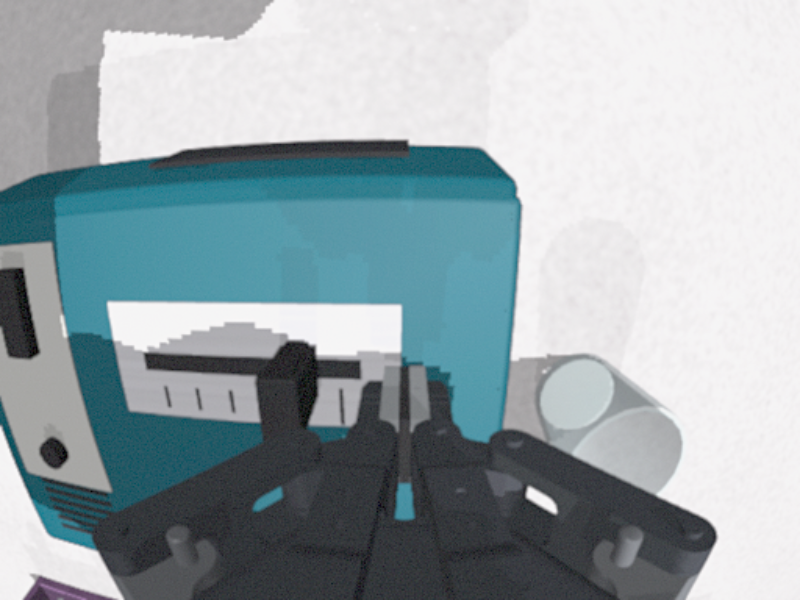

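```bash
python3 -m creep '{"travel":[[0.3,-4,2],[0.6,-8,4],[0.6,-8,4],[0.6,-8,4]],"delta_rot":[[0,0,0],[0,0,0],[0,0,0],[0,0,0]],"hand":[0,0,0,0]}'
python3 -m creep '{"travel":[[0.1,-2,0],[0.2,-4,0],[0.2,-4,0],[0.2,-4,0]],"delta_rot":[[0,0,0],[0,0,0],[0,0,0],[0,0,0]],"hand":[0,0,0,0]}'
```

```text
t: 3.2
tool_pos: [487.8, -28.7, 105.2]
tcp_rot: [2.079, 1.569, 2.155]
ft_force: [-0.0, 1.0, -0.7]
finger_gap: -0.1
t: 3.53
tool_pos: [487.9, -32.9, 105.1]
tcp_rot: [2.117, 1.569, 2.192]
ft_force: [1.1, 0.3, -0.5]
finger_gap: -0.1
```

```bash
python3 -m creep '{"travel":[[0,-1,0],[0,-2,0],[0,-2,0],[0,-2,0]],"delta_rot":[[0,0,0],[0,0,0],[0,0,0],[0,0,0]],"hand":[0,0,0,0]}'
python3 -m creep '{"travel":[[0,-1,0],[0,-2,0],[0,-2,0],[0,-2,0]],"delta_rot":[[0,0,0],[0,0,0],[0,0,0],[0,0,0]],"hand":[0,0,0,0]}'
python3 - <<'E'
from h import *
o=env.get_obs();print(o['tool_pos'],o['ft_force'])
s=env.snapshot("wrist");cv2.imwrite("pics/w6.png",cv2.resize((255*(s["image"]/255.)**.6).astype(np.uint8)[200:300,80:300,::-1],None,fx=3.6,fy=3.6,interpolation=2))
E
```

```text
t: 3.87
tool_pos: [487.8, -34.9, 105.1]
tcp_rot: [2.178, 1.569, 2.253]
ft_force: [0.8, 0.1, -0.7]
finger_gap: 0.3
t: 4.2
tool_pos: [487.9, -36.9, 105.1]
tcp_rot: [2.149, 1.568, 2.224]
ft_force: [-0.4, 0.2, 0.5]
finger_gap: -0.2
[487.85426211 -36.92157604 105.05374599] [-0.38592673  0.20523186  0.46813642]
```

View pics/w6.png

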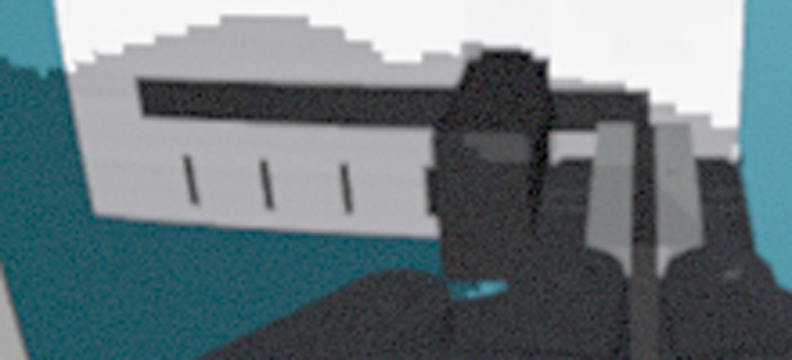

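```bash
for i in 1; do python3 -m creep '{"travel":[[0,-1.5,0],[0,-1.5,0],[0,-1.5,0]],"delta_rot":[[0,0,0],[0,0,0],[0,0,0]],"hand":[0,0,0]}'; done
python3 -m creep '{"travel":[[0,-1.5,0],[0,-1.5,0],[0,-1.5,0]],"delta_rot":[[0,0,0],[0,0,0],[0,0,0]],"hand":[0,0,0]}'
python3 -m creep '{"travel":[[0,-1.5,0],[0,-1.5,0],[0,-1.5,0]],"delta_rot":[[0,0,0],[0,0,0],[0,0,0]],"hand":[0,0,0]}'
```

```text
t: 4.5
tool_pos: [487.8, -38.4, 105.0]
tcp_rot: [2.183, 1.568, 2.257]
ft_force: [0.6, -0.1, 0.1]
finger_gap: 0.2
t: 4.75
tool_pos: [487.8, -39.3, 105.1]
tcp_rot: [1.856, 1.567, 1.931]
ft_force: [0.4, 3.8, 0.2]
finger_gap: 0.4
t: 5.0
tool_pos: [487.9, -40.6, 105.1]
tcp_rot: [1.773, 1.567, 1.848]
ft_force: [0.5, 3.7, 0.9]
finger_gap: -0.1
```

```bash
python3 -m creep '{"travel":[[0.1,-2,0],[0.1,-2,0],[0.1,-2,0]],"delta_rot":[[0,0,0],[0,0,0],[0,0,0]],"hand":[0,0,0]}'
python3 -m creep '{"travel":[[0.1,-2,0],[0.1,-2,0],[0.1,-2,0]],"delta_rot":[[0,0,0],[0,0,0],[0,0,0]],"hand":[0,0,0]}'
python3 -m creep '{"travel":[[0.1,-2,0],[0.1,-2,0],[0.1,-2,0]],"delta_rot":[[0,0,0],[0,0,0],[0,0,0]],"hand":[0,0,0]}'
python3 -m creep '{"travel":[[0.1,-2,0],[0.1,-2,0],[0.1,-2,0]],"delta_rot":[[0,0,0],[0,0,0],[0,0,0]],"hand":[0,0,0]}'
```

```text
t: 5.25
tool_pos: [488.1, -43.1, 105.1]
tcp_rot: [1.85, 1.568, 1.925]
ft_force: [0.3, 1.0, -0.1]
finger_gap: -0.0
t: 5.5
tool_pos: [488.1, -45.9, 105.0]
tcp_rot: [2.258, 1.569, 2.333]
ft_force: [-0.4, -0.0, 0.3]
finger_gap: -0.2
t: 5.75
tool_pos: [488.2, -48.2, 105.0]
tcp_rot: [2.416, 1.569, 2.49]
ft_force: [-0.2, 0.0, -0.3]
finger_gap: -0.4
t: 6.0
tool_pos: [488.3, -50.4, 105.0]
tcp_rot: [2.455, 1.569, 2.529]
ft_force: [0.6, -0.6, 0.0]
finger_gap: 0.0
```

Run:
```python
from h import *
s=env.snapshot("wrist");cv2.imwrite("pics/w7.png",cv2.resize((255*(s["image"]/255.)**.6).astype(np.uint8)[200:300,80:300,::-1],None,fx=3.6,fy=3.6,interpolation=2))
```

```text
(no output)
```

View pics/w7.png

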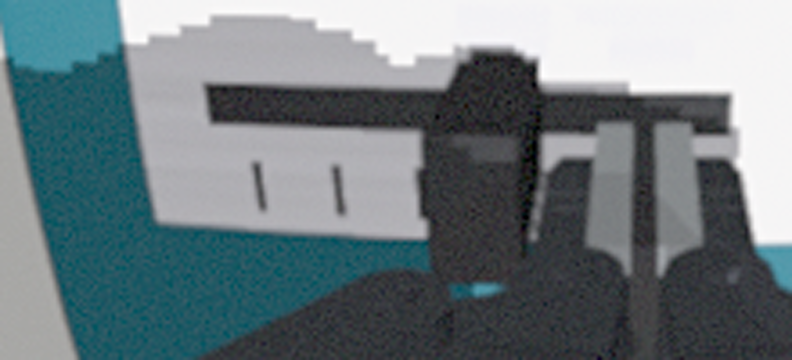

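```bash
python3 -m creep '{"travel":[[0.1,-2,0],[0.1,-2,0],[0.1,-2,0]],"delta_rot":[[0,0,0],[0,0,0],[0,0,0]],"hand":[0,0,0]}'
python3 -m creep '{"travel":[[0.1,-2,0],[0.1,-2,0],[0.1,-2,0]],"delta_rot":[[0,0,0],[0,0,0],[0,0,0]],"hand":[0,0,0]}'
python3 -m creep '{"travel":[[0.1,-2,0],[0.1,-2,0],[0.1,-2,0]],"delta_rot":[[0,0,0],[0,0,0],[0,0,0]],"hand":[0,0,0]}'
python3 -m creep '{"travel":[[0.1,-2,0],[0.1,-2,0],[0.1,-2,0]],"delta_rot":[[0,0,0],[0,0,0],[0,0,0]],"hand":[0,0,0]}'
```

```text
t: 6.3
tool_pos: [488.4, -52.4, 105.0]
tcp_rot: [2.445, 1.569, 2.519]
ft_force: [-0.1, -0.0, 0.6]
finger_gap: 0.1
t: 6.55
tool_pos: [488.4, -53.9, 105.0]
tcp_rot: [2.094, 1.568, 2.167]
ft_force: [-0.8, 2.8, 0.9]
finger_gap: -0.3
t: 6.8
tool_pos: [488.5, -55.6, 105.0]
tcp_rot: [1.927, 1.567, 2.001]
ft_force: [-0.2, 4.2, 1.0]
finger_gap: 0.2
t: 7.05
tool_pos: [488.7, -58.1, 105.0]
tcp_rot: [2.055, 1.568, 2.129]
ft_force: [-0.0, 2.4, 0.1]
finger_gap: 0.1
```

```bash
python3 -m creep '{"travel":[[0.1,-2,0],[0.1,-2,0],[0.1,-2,0]],"delta_rot":[[0,0,0],[0,0,0],[0,0,0]],"hand":[0,0,0]}'
python3 -m creep '{"travel":[[0.1,-2,0],[0.1,-2,0],[0.1,-2,0]],"delta_rot":[[0,0,0],[0,0,0],[0,0,0]],"hand":[0,0,0]}'
python3 - <<'E'
from h import *
print(env.get_obs()['tool_pos'])
s=env.snapshot("wrist");cv2.imwrite("pics/w8.png",cv2.resize((255*(s["image"]/255.)**.6).astype(np.uint8)[200:300,80:300,::-1],None,fx=3.6,fy=3.6,interpolation=2))
E
```

```text
t: 7.3
tool_pos: [488.8, -60.8, 105.0]
tcp_rot: [2.559, 1.569, 2.632]
ft_force: [-0.8, -0.3, 0.3]
finger_gap: 0.2
t: 7.55
tool_pos: [489.0, -63.2, 105.0]
tcp_rot: [2.828, 1.569, 2.901]
ft_force: [0.3, -0.2, -1.0]
finger_gap: 0.1
[488.98042199 -63.19195701 105.04741436]
```

View pics/w8.png

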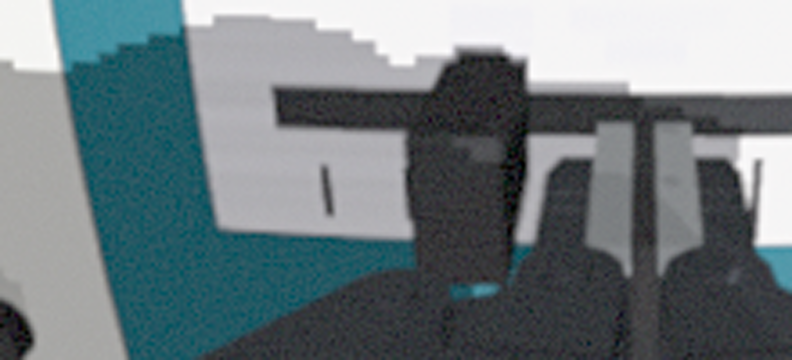

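```bash
python3 -m creep '{"travel":[[-0.5,8,0],[-0.5,8,0],[-0.5,8,35],[-0.5,8,70],[-0.5,8,90]],"delta_rot":[[0,0,0],[0,0,0],[0,0,0],[0,0,0],[0,0,0]],"hand":[0,0,0,0,0]}'
python3 -m creep '{"travel":[[-10,-35,0],[-20,-70,0],[-20,-70,0],[-20,-70,0],[-20,-70,0]],"delta_rot":[[0,0,0],[0,0,0],[0,0,0],[0,0,0],[0,0,0]],"hand":[0,0,0,0,0]}'
python3 - <<'E'
from h import *
print(env.get_obs()['tool_pos'])
s=env.snapshot("wrist");cv2.imwrite("pics/w9.png",cv2.resize((255*(s["image"]/255.)**.6).astype(np.uint8)[:,:,::-1],(800,600)))
E
```

```text
t: 8.02
tool_pos: [489.2, -54.9, 198.0]
tcp_rot: [-0.236, 1.57, -0.162]
ft_force: [0.6, -0.4, -0.4]
finger_gap: 0.3
t: 8.43
tool_pos: [468.9, -124.5, 197.8]
tcp_rot: [0.639, 1.57, 0.712]
ft_force: [-0.0, -0.0, 0.6]
finger_gap: -0.1
[ 468.93993584 -124.45325182  197.77050936]
```

View pics/w9.png

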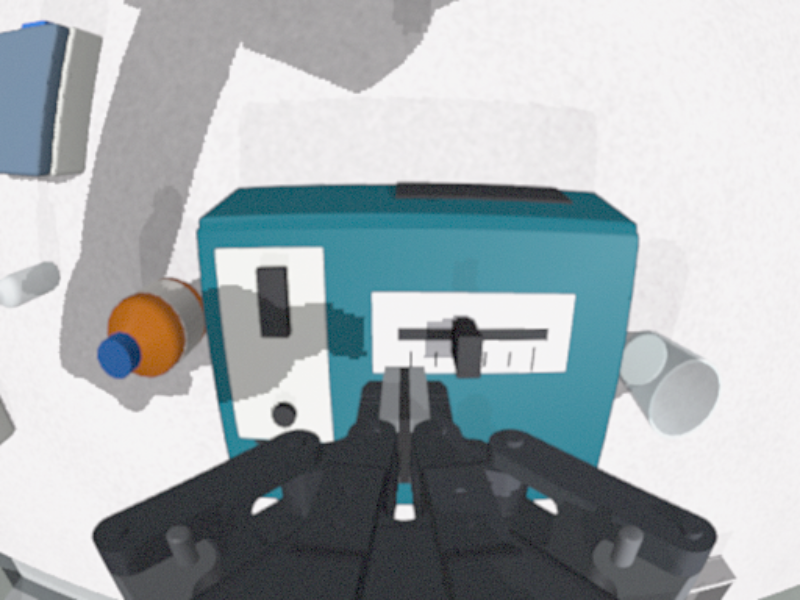

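Run:
```python
from h import *
s=env.snapshot("wrist");im=s["image"].max(2)
for n,(x0,x1,y0,y1),z in [("bar",(155,195,165,222),93),("round",(170,194,254,278),93)]:
    m=(im[y0:y1,x0:x1]<45).astype(np.uint8)
    k,l,st,ce=cv2.connectedComponentsWithStats(m)
    i=1+np.argmax(st[1:,4]);u,v=ce[i]+[x0,y0];print(n,st[i],u,v,onz(s,u,v,z,True))
    a,b,w,h=st[i][:4];
    if n=="bar":
        rr=cv2.minAreaRect(np.argwhere(l==i)[:,::-1].astype(np.float32)+[x0,y0].__class__([0,0])[0]);print(rr)
        for q in [(a+x0,b+y0),(a+w+x0,b+h+y0)]:print(onz(s,*q,z,True))
P=lambda u,v,z:onz(s,u/1.5625,v/1.5625,z,True).round(1)
print("slot",P(398,334,85),P(548,334,85),"L4th?",P(434,357,85),P(411,357,85),P(533,357,85),"levertop edges",P(456,360,121),P(481,360,121))
```

```text
bar [  9   6  22  45 818] 174.33496332518337 192.76894865525674 [ 473.92722839 -198.32221886]
((19.22823143005371, 27.981491088867188), (45.14912796020508, 18.883974075317383), 85.36454010009766)
[ 454.52419429 -207.86646677]
[ 495.31805059 -187.56927399]
round [  5   4  14  14 157] 181.05732484076432 264.5732484076433 [ 547.59408612 -193.81032814]
slot [ 491.2 -125.1] [485.1 -34.2] L4th? [ 504.4 -102.5] [ 505.4 -116.3] [500.7 -41.1] levertop edges [489.7 -94.7] [488.9 -81.5]
```

```bash
python3 -m creep '{"travel":[[2,-36,0],[4,-73,0],[4,-73,-30],[4,-73,-60],[4,-73,-85]],"delta_rot":[[0,0,0],[0,0,0],[0,0,0],[0,0,0],[0,0,0]],"hand":[0,0,0,0,0]}'
python3 -m creep '{"travel":[[0,0,0],[0,0,0]],"delta_rot":[[0,0,0],[0,0,0]],"hand":[0,0]}'
python3 - <<'E'
from h import *
print(env.get_obs()['tool_pos'])
s=env.snapshot("wrist");cv2.imwrite("pics/w10.png",cv2.resize((255*(s["image"]/255.)**.6).astype(np.uint8)[:,:,::-1],(800,600)))
E
```

```text
t: 8.95
tool_pos: [473.3, -196.3, 111.1]
tcp_rot: [0.999, 1.57, 1.075]
ft_force: [0.3, 0.4, -0.1]
finger_gap: -0.3
t: 9.12
tool_pos: [472.0, -194.4, 109.7]
tcp_rot: [2.326, 1.566, 2.403]
ft_force: [0.6, -0.0, 0.6]
finger_gap: -0.0
[ 472.03061099 -194.44726271  109.74229114]
```

View pics/w10.png

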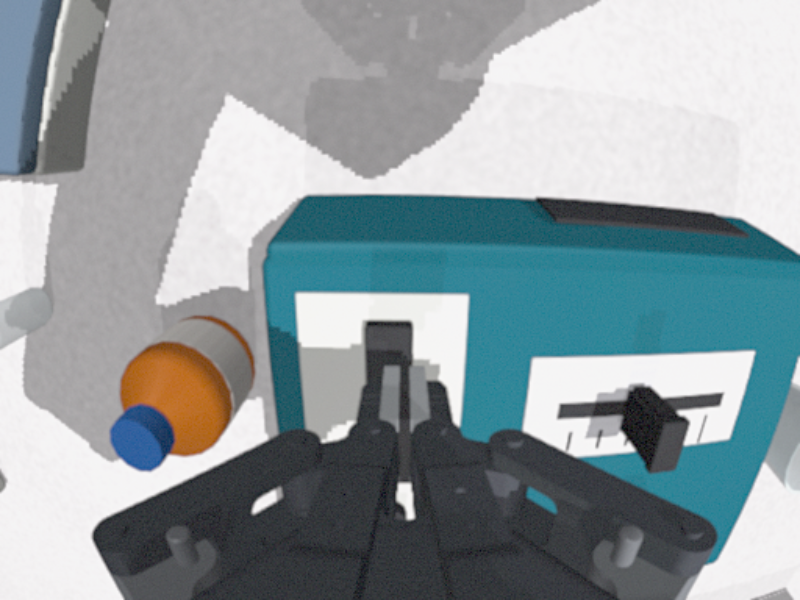

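```bash
python3 -m creep '{"travel":[[0.5,-3.5,0],[0.5,-3.5,-6],[0.5,-3.5,-11],[0.5,-3.5,-11]],"delta_rot":[[0,0,0],[0,0,0],[0,0,0],[0,0,0]],"hand":[0,0,0,0]}'
python3 -m creep '{"travel":[[0,0,-3],[0,0,-3],[0,0,-3]],"delta_rot":[[0,0,0],[0,0,0],[0,0,0]],"hand":[0,0,0]}'
python3 -m creep '{"travel":[[0,0,-2],[0,0,-2],[0,0,-2]],"delta_rot":[[0,0,0],[0,0,0],[0,0,0]],"hand":[0,0,0]}'
```

```text
t: 9.5
tool_pos: [473.9, -198.8, 100.2]
tcp_rot: [1.769, 1.569, 1.846]
ft_force: [-0.0, -0.4, -0.1]
finger_gap: -0.2
t: 9.75
tool_pos: [473.8, -198.7, 97.1]
tcp_rot: [1.903, 1.569, 1.98]
ft_force: [0.0, 1.4, 0.2]
finger_gap: -0.3
t: 10.0
tool_pos: [473.7, -198.7, 95.0]
tcp_rot: [1.979, 1.569, 2.055]
ft_force: [-0.1, -0.1, 0.0]
finger_gap: -0.1
```

```bash
python3 -m creep '{"travel":[[0,0,-2],[0,0,-2],[0,0,-2]],"delta_rot":[[0,0,0],[0,0,0],[0,0,0]],"hand":[0,0,0]}'
python3 -m creep '{"travel":[[0,0,-2],[0,0,-2],[0,0,-2]],"delta_rot":[[0,0,0],[0,0,0],[0,0,0]],"hand":[0,0,0]}'
python3 -m creep '{"travel":[[0,0,-2],[0,0,-2],[0,0,-2]],"delta_rot":[[0,0,0],[0,0,0],[0,0,0]],"hand":[0,0,0]}'
```

```text
t: 10.25
tool_pos: [473.9, -198.8, 93.2]
tcp_rot: [1.764, 1.569, 1.841]
ft_force: [-0.7, 0.3, 1.1]
finger_gap: 0.1
t: 10.5
tool_pos: [474.0, -198.9, 91.3]
tcp_rot: [1.568, 1.57, 1.645]
ft_force: [-0.1, 0.8, 3.3]
finger_gap: -0.0
t: 10.75
tool_pos: [474.0, -198.9, 89.4]
tcp_rot: [1.497, 1.57, 1.574]
ft_force: [-1.4, 0.8, 4.3]
finger_gap: -0.0
```

Nearly down (contact at about z 94); push until it hits the stop, with force well beyond 4.5 N.

```bash
python3 -m creep '{"travel":[[0,0,-1.5],[0,0,-1.5],[0,0,-1.5]],"delta_rot":[[0,0,0],[0,0,0],[0,0,0]],"hand":[0,0,0]}'
python3 -m creep '{"travel":[[0,0,-1.5],[0,0,-1.5],[0,0,-1.5]],"delta_rot":[[0,0,0],[0,0,0],[0,0,0]],"hand":[0,0,0]}'
```

```text
t: 11.0
tool_pos: [474.1, -198.9, 88.9]
tcp_rot: [0.954, 1.57, 1.031]
ft_force: [-2.4, 1.7, 11.3]
finger_gap: -0.1
t: 11.25
tool_pos: [474.1, -198.9, 88.9]
tcp_rot: [0.155, 1.57, 0.232]
ft_force: [-5.0, 2.7, 14.7]
finger_gap: -0.3
```

The key has hit its stop: z stays at 88.9 and the force has climbed to 14.7 N. Now I'll retreat and check.

```bash
python3 -m creep '{"travel":[[0,0,5],[0,0,20],[0,0,50],[0,0,85],[0,0,110]],"delta_rot":[[0,0,0],[0,0,0],[0,0,0],[0,0,0],[0,0,0]],"hand":[0,0,0,0,0]}'
python3 -m creep '{"travel":[[0,35,0],[0,70,0],[0,70,0],[0,70,0],[0,70,0]],"delta_rot":[[0,0,0],[0,0,0],[0,0,0],[0,0,0],[0,0,0]],"hand":[0,0,0,0,0]}'
python3 - <<'E'
from h import *
o=env.get_obs();print(o['tool_pos'],o['ft_force'])
s=env.snapshot("wrist");g=(255*(s["image"]/255.)**.6).astype(np.uint8)[:,:,::-1];cv2.imwrite("pics/w11.png",cv2.resize(g,(800,600)))
s=env.snapshot("scene");im=(255*(s["image"]/255.)**.6).astype(np.uint8)[:,:,::-1]
cv2.imwrite("pics/s11.png",cv2.resize(im,(800,600)))
E
```

```text
t: 11.67
tool_pos: [474.1, -199.0, 200.7]
tcp_rot: [-0.09, 1.569, -0.013]
ft_force: [0.9, -0.5, -0.6]
finger_gap: 0.3
t: 12.08
tool_pos: [474.0, -129.0, 200.3]
tcp_rot: [-0.333, 1.57, -0.255]
ft_force: [0.2, -0.1, -0.2]
finger_gap: -0.1
[ 473.9993008  -129.00401902  200.26368096] [ 0.20415588 -0.05549476 -0.15143639]
```

View pics/w11.png

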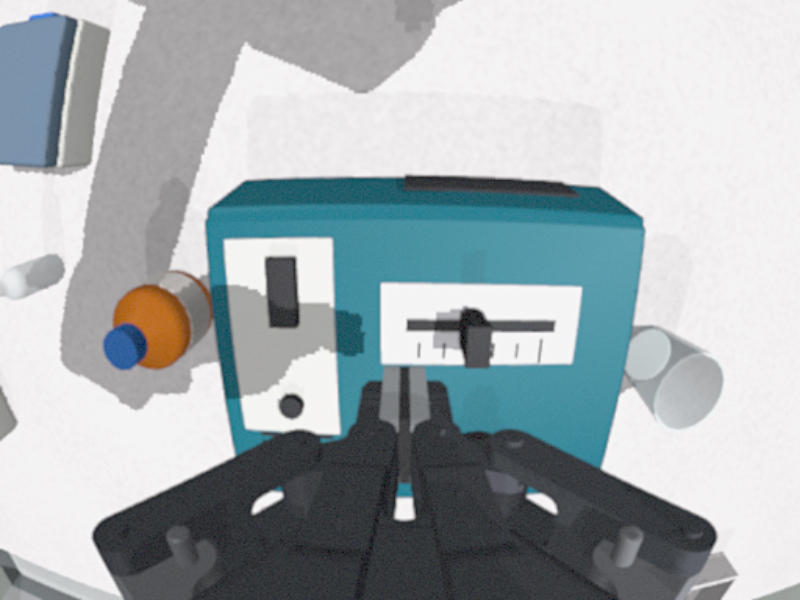

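View pics/s11.png

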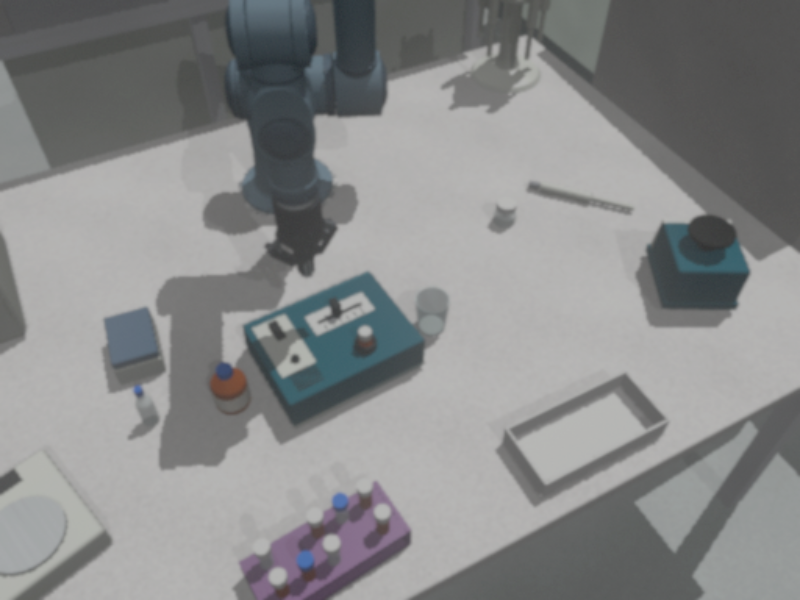

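```bash
python3 -c "
from station import env
print(env.hand_in())"
```

```text
the job is handed in; nothing more can be done
None
```

I pushed the lever into the third notch, then pressed the long bar key fully down and let it up again. The job was handed in at about 12 s of robot time, and hand-in reports no verdict.

- **Lever:** it started in about the first notch, and I pushed it with closed fingers from the bare side, one notch at a time. Each push peaked near 4 N and fell to zero as it clicked. I stopped the fingers short of the lever's resting place in the third notch.
- **Bar key:** the fingertips met the key at about z = 94 mm and stopped at z = 88.9 mm, where the force rose to 14.7 N. That means the key reached its stop.
- **Last pictures:** after the press, the fourth and fifth notch lines show on the key side of the lever, with the second, first and home lines on the other. That puts it in the third notch. The beaker, reagent and vial look undisturbed, and the arm stood about 200 mm up, touching nothing.
- **Keys up again:** both keys look up, but this is by eye only. I never moved near the round key.
- **Disagreement:** early rough readings of the photometer from the scene and top cameras differed by up to about 10 mm. I used the close wrist-camera readings and the felt contacts instead, and those agreed with each other to within 1–2 mm.

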